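Height reference row of battery cells

TASK

Set up the height reference row on the aluminium rail: stand the four loose battery cells upright, one on each black pad and wholly on it, in order of height, with the shortest on the pad next to the red block and the tallest on the pad farthest from it. Set each cell down instead of dropping it, knock none over, and do not shift the half-built pack beside the rail.

Things in the scene. Friction and masses are not known exactly. Their poses are not given: they have to be found in the camera images.
- cell_white: white (the shortest) battery cell, a plain upright cylinder 26 mm in diameter and 35 mm tall (counting a 1.5 mm high, 11 mm wide steel contact on top), about 50 g. Loose, standing on the table at the start. Origin: centre of its underside; z along the cell, up.
- cell_green: green (second shortest) battery cell, a plain upright cylinder 26 mm in diameter and 50 mm tall (counting a 1.5 mm high, 11 mm wide steel contact on top), about 70 g. Loose, standing on the table at the start. Origin: centre of its underside; z along the cell, up.
- cell_blue: blue (second tallest) battery cell, a plain upright cylinder 26 mm in diameter and 65 mm tall (counting a 1.5 mm high, 11 mm wide steel contact on top), about 90 g. Loose, standing on the table at the start. Origin: centre of its underside; z along the cell, up.
- cell_violet: violet (the tallest) battery cell, a plain upright cylinder 26 mm in diameter and 80 mm tall (counting a 1.5 mm high, 11 mm wide steel contact on top), about 115 g. Loose, standing on the table at the start. Origin: centre of its underside; z along the cell, up.
- pad_a: an end one of four fixed black pads with a white centre dot, 48 mm in diameter, 3 mm thick, in a row a, b, c, d, 70 mm apart, on the aluminium rail (370 x 60 x 15 mm high). Origin: centre of its underside, 15 mm above the table; cells stand on it 18 mm above the table. Axes: y along the rail from a to d, x across it, z up.
- pad_b: a middle one of four fixed black pads with a white centre dot, 48 mm in diameter, 3 mm thick, in a row a, b, c, d, 70 mm apart, on the aluminium rail (370 x 60 x 15 mm high). Origin: centre of its underside, 15 mm above the table; cells stand on it 18 mm above the table. Axes: y along the rail from a to d, x across it, z up.
- pad_c: a middle one of four fixed black pads with a white centre dot, 48 mm in diameter, 3 mm thick, in a row a, b, c, d, 70 mm apart, on the aluminium rail (370 x 60 x 15 mm high). Origin: centre of its underside, 15 mm above the table; cells stand on it 18 mm above the table. Axes: y along the rail from a to d, x across it, z up.
- pad_d: an end one of four fixed black pads with a white centre dot, 48 mm in diameter, 3 mm thick, in a row a, b, c, d, 70 mm apart, on the aluminium rail (370 x 60 x 15 mm high). Origin: centre of its underside, 15 mm above the table; cells stand on it 18 mm above the table. Axes: y along the rail from a to d, x across it, z up.
- red_block: red block, 50 mm across the rail, 30 mm along it and 25 mm high, fixed on the rail at one end, its centre 60 mm beyond the centre of the nearest end pad (which end varies: beside pad a or beside pad d). A grey block of the same size is at the other end. Origin: centre of its underside, 15 mm above the table.
- pack: half-built battery pack, a bystander: a block of 3 x 4 green cells in black frames with metal strips on top, 88 x 116 x 70 mm, 1.2 kg, loose on the table to the robot's left of the rail. Origin: centre of its underside.
Things that resemble listed ones, but are neither listed nor needed, are in the scene too. Of the things shaped like the cell_green, the green one is meant.

How it is judged:
At the end, for the whole second after the job is handed in: Counted from the red block, the pads carry the white, green, blue and violet cell in this order; each cell stands upright (within 0.1 rad) on its pad, its centre within 12 mm of the pad's centre, released and at rest (((horizontal distance between red_block and pad_a below 0.09 m and horizontal distance between cell_white and pad_a below 0.012 m and z of cell_white in the frame of pad_a between 0 and 0.007 m and horizontal distance between cell_green and pad_b below 0.012 m and z of cell_green in the frame of pad_b between 0 and 0.007 m and horizontal distance between cell_blue and pad_c below 0.012 m and z of cell_blue in the frame of pad_c between 0 and 0.007 m and horizontal distance between cell_violet and pad_d below 0.012 m and z of cell_violet in the frame of pad_d between 0 and 0.007 m) or (horizontal distance between red_block and pad_d below 0.09 m and horizontal distance between cell_white and pad_d below 0.012 m and z of cell_white in the frame of pad_d between 0 and 0.007 m and horizontal distance between cell_green and pad_c below 0.012 m and z of cell_green in the frame of pad_c between 0 and 0.007 m and horizontal distance between cell_blue and pad_b below 0.012 m and z of cell_blue in the frame of pad_b between 0 and 0.007 m and horizontal distance between cell_violet and pad_a below 0.012 m and z of cell_violet in the frame of pad_a between 0 and 0.007 m)) and angle between each of cell_white, cell_green, cell_blue, cell_violet's own z axis and vertical below 0.1 rad and linear speed of each of cell_white, cell_green, cell_blue, cell_violet below 0.02 m/s and contact force between each of cell_white, cell_green, cell_blue, cell_violet and the fingers below 0.1 N); the robot touches nothing.
It fails at once if a cell is knocked over (more than 1 rad from upright) (angle between any of cell_white, cell_green, cell_blue, cell_violet's own z axis and vertical above 1 rad).
It fails at once if a cell is dropped or thrown (faster than 0.6 m/s, as after a fall of about 20 mm, while the fingers do not hold it) ((linear speed of cell_white above 0.6 m/s and contact force between cell_white and the fingers below 0.1 N) or (linear speed of cell_green above 0.6 m/s and contact force between cell_green and the fingers below 0.1 N) or (linear speed of cell_blue above 0.6 m/s and contact force between cell_blue and the fingers below 0.1 N) or (linear speed of cell_violet above 0.6 m/s and contact force between cell_violet and the fingers below 0.1 N)).
It fails at once if the half-built pack is shifted by more than 20 mm (distance of pack from where it was at the start of the episode above 0.02 m).
It also fails if it takes over 83 s, if anything falls off the work surface, if the arm or the gripper's body presses on something with over 40 N, if the wrist force passes 120 N, or if a joint passes its speed limit or range.

ROBOT

A 6-joint arm with a two-finger parallel gripper is mounted at the origin on the work surface. World frame = base frame: x ahead of the robot, y to its left, z up, the work surface at z = 0. Lengths are in m, angles in rad, forces in N, time in s.
With the tool pointing down it reaches from about 0.25 to 0.725 m from the base axis. Payload 4 kg.
Tool frame: the origin (TCP) lies midway between the tips of the shut fingers; the grasp point (between the pads) lies 19 mm behind it; z points along the fingers, y is the line along which they close (so a half turn about z gives the same grasp; the last joint's range is limited). The gripper opens to 85 mm and grips with 20 to 120 N. Pads are 22 mm wide; open, the fingers measure 114 mm over their backs; the gripper's body (76 mm by 85 mm) begins 54 mm behind the grasp point. The pads swing forward as they close: fully open they stand 13 mm farther back than shut.
Start: joints at [-1.14, 0.241, 0.005, 1.335, 0, 1.571], TCP at [0.209, -0.454, 0.231] pointing down, gripper open.
Joint ranges: [-2.72, 2.72], [-1.05, 1.87], [-1.09, 1.28], [-1.99, 2.15], [-1.42, 1.44], [-3.14, 3.14]. Speed limits (rad/s): [2.79, 2.79, 3.14, 3.14, 3.14, 3.14].

INTERFACE

Orientations are given as a unit quaternion [x, y, z, w].
In Python, from workcell import get_obs, camera, job_done, silhouettes gives the robot as it stands. The module is installed in compiled form; this text tells all that it offers.
- The arm moves only by the tool drive_tool, never from a script. Its argument "increments" is a list of rows, each a list of 3 entries, a list of its own where there are three numbers: the shift along the world's x, y, z in mm, then the turn, a rotation vector about the world's x, y, z in degrees, then the opening, from 0 (shut) to 1 (fully open). A call has 1 to 8 rows; each row shifts and turns the commanded pose from where the row before left it; what a row does not reach is not made up. A row lasts 1/12 s, in which the tool goes at most 41.7 mm and 7.16 degrees, less where a joint would pass 70% of its speed; a pose out of reach is approached as far as the arm can. A call is refused whole if a number of a shift passes 41.7 or a number of a turn 7.16, either way. A call with a gripper value outside its range is refused whole. The fingers move at their own pace and stop on an object; the grip force is fixed at half the most. Time passes only in rows, so rows that do not move let the fingers close. It gives the time, the measured TCP pose, the force, the opening and the grip force at its end, in the units of the state.
- get_obs(): the state, without advancing time (a new reading comes with each control period).
- camera(name): name is "scene" or "top"; returns a dict with "image" (480x640x3 uint8, red, green, blue), "K" (3x3 intrinsics, pixels), "view" (4x4, takes a point from world to camera coordinates). Camera axes: x right, y down, z forward; pixel columns grow to the right and rows downward; lengths in m; the calibration is good to about 2 mm. A picture is of the moment at which its call begins. There is no depth.
- job_done(): hands the job in; it is judged then, once.
Trained networks look in a picture, given as the dict that the camera call returned (one of the last four; its "shot" number tells which), for a name from the list of things; names that differ only in an ending like _2 or _b are one class to them, and where a whole thing is asked for, a point or a joint stands for the part that bears it (a point fixed in the world has none). Each returns a list of dicts, best first, with "conf" (0 to 1); they miss things now and then, are a little off and sometimes report something else, mostly with a low value. They report only what shows in the picture. A call takes as long as a camera call. They do not tell look-alikes from the thing itself.
- silhouettes(query, picture): "region" (480x640 bool, what is visible of it) and "bbox" ([left, top, right, bottom] in pixels, round what is visible of it).
The state is a dict: "clock": time; "joint_pos": joint angles; "joint_vel": joint speeds; "tau": joint torques, N m; "eef_pos": TCP position; "tool_rot": TCP orientation; "ft_force": force on the tool from outside, world axes, zero at the start; "ft_torque": the same for the moment, N m; "grip_width": finger opening in m; "grasp_force": force on a finger pad.
Only numpy, scipy, OpenCV 4.12 (cv2) and the standard library are available. Lean on these libraries where they do the work, as an engineer would, in place of code of your own. Each camera call takes 0.05 s, during which the arm holds its last target. There are 200 camera calls.

## Working session

There is one attempt and no reset: what is moved stays moved. The work goes in short steps, Python scripts to look and compute and a tool call to move; the robot and the scene stay as the last step left them, time stands still between calls to the robot, and variables do not carry over. Pictures are saved under pics/ and viewed, at most 14 in all, crops included, and the job is handed in when it is done.

Besides the shell and the picture viewer there is one more tool, called after ">>>" by a JSON object that holds its "fn" and its "kwargs". drive_tool: Moves the arm, as the interface text tells. Its arguments: {"type":"object","properties":{"increments":{"type":"array"}},"required":["increments"]}

```bash
mkdir -p pics
cat > h.py <<'E'
import numpy as np, cv2
from workcell import get_obs, camera, job_done, silhouettes
def save(p,n): cv2.imwrite(f'pics/{n}.png',p['image'][:,:,::-1])
def at_z(p,u,v,z):
    K,V=p['K'],p['view']; R,t=V[:3,:3],V[:3,3]
    d=R.T@np.linalg.inv(K)@np.array([u,v,1.]); c=-R.T@t
    return c+d*(z-c[2])/d[2]
def proj(p,X):
    q=p['K']@(p['view']@np.append(X,1))[:3]; return q[:2]/q[2]
E
python3 - <<'E'
from h import *
np.set_printoptions(precision=4,suppress=True)
for c in('top','scene'):
    p=camera(c); save(p,c+'0'); V=p['view']; print(c,-V[:3,:3].T@V[:3,3],V[2,:3])
    for q in['cell_white','cell_green','cell_blue','cell_violet','pad_a','red_block','pack']:
        for s in silhouettes(q,p):
            ys,xs=np.nonzero(s['region']); print(q,round(s['conf'],2),s['bbox'],xs.mean().round(1),ys.mean().round(1),len(xs))
print(get_obs())
E
```

```text
top [0.456  0.0514 1.1164] [ 0.0847 -0.0012 -0.9964]
cell_white 0.6 [354.6, 288.8, 368.9, 298.0] 361.4 292.9 111
cell_green 0.63 [471.8, 274.3, 490.4, 288.9] 481.6 279.9 167
cell_green 0.55 [422.7, 264.6, 442.5, 275.4] 432.0 269.4 155
cell_green 0.45 [443.6, 286.0, 460.6, 300.5] 451.7 293.4 143
cell_blue 0.65 [229.5, 288.7, 248.6, 298.0] 238.5 291.1 145
cell_violet 0.64 [318.5, 198.6, 339.7, 214.4] 328.5 205.9 313
pad_a 0.7 [405.8, 210.9, 427.5, 235.1] 416.1 224.6 283
pad_a 0.59 [375.1, 208.6, 399.4, 229.5] 386.4 218.8 300
pad_a 0.52 [349.8, 203.5, 370.4, 223.1] 357.3 211.9 323
pad_a 0.52 [318.1, 197.6, 338.4, 217.9] 328.5 205.7 320
pad_a 0.5 [302.5, 274.8, 309.6, 284.8] 304.6 280.1 103
red_block 0.65 [296.0, 187.8, 311.6, 214.1] 303.7 199.3 291
pack 0.6 [123.8, 165.0, 190.0, 205.8] 155.8 185.1 2470
scene [ 1.1973 -0.2121  0.748 ] [-0.6495  0.2595 -0.7147]
cell_white 0.51 [255.0, 219.6, 269.5, 231.8] 262.9 225.1 164
cell_green 0.86 [188.5, 247.4, 207.5, 266.6] 196.7 258.9 260
cell_green 0.81 [136.4, 231.0, 151.4, 254.0] 142.7 240.8 279
cell_green 0.75 [167.3, 236.9, 178.5, 259.4] 170
[... 330 characters left out ...]
.4, 236.6, 302.8] 225.2 293.5 390
pad_a 0.65 [248.2, 278.3, 272.0, 296.1] 259.7 288.6 353
red_block 0.94 [348.9, 257.5, 364.2, 283.2] 356.7 272.3 379
pack 0.57 [468.7, 206.7, 545.3, 264.8] 503.3 235.2 2977
{'clock': 0.8, 'joint_pos': array([-1.14  ,  0.2405,  0.005 ,  1.3352,  0.    ,  1.5708]), 'joint_vel': array([-0.    ,  0.0005,  0.0022,  0.0009,  0.0006,  0.0007]), 'tau': array([ -0.0018, -37.2149,  25.268 ,   0.0007,  -0.0001,   0.    ]), 'eef_pos': array([ 0.2088, -0.4543,  0.2314]), 'tool_rot': array([0.9769, 0.2137, 0.    , 0.    ]), 'ft_force': array([-0.0586,  0.4002,  0.0899]), 'ft_torque': array([-0.0448,  0.0333, -0.0342]), 'grasp_force': 0.0, 'grip_width': 0.08554053511256023}
```

View pics/top0.png

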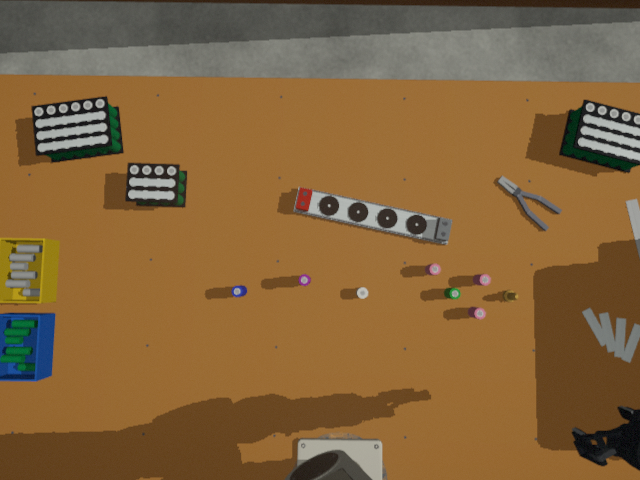

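View pics/scene0.png

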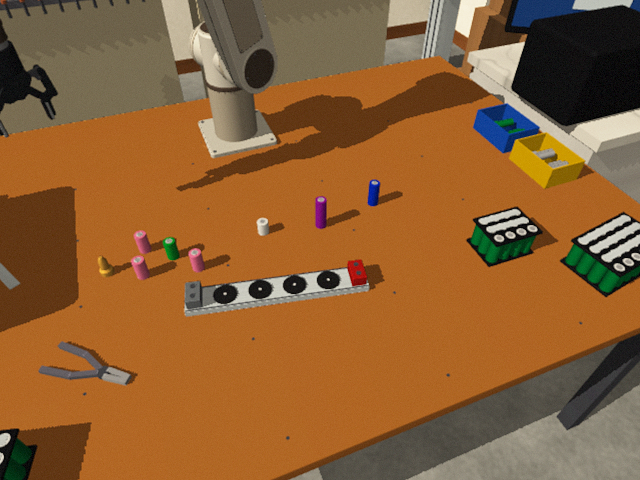

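Red block is at the left (+y) end, at top-view (304,199), so pads run from (329,206) to (416,224). The cells are blue (239,291), violet (304,280), white (362,293) and green (455,294). Green sits among pink look-alikes at (435,269), (485,280) and (480,313).

```bash
cat > fit.py <<'E'
from h import *
from scipy.optimize import least_squares
H=dict(white=.035,green=.05,blue=.065,violet=.08,pink=.05)
def mask(p,col):
    h=cv2.cvtColor(p['image'],cv2.COLOR_RGB2HSV); a,s,v=[h[:,:,i].astype(int) for i in range(3)]
    if col=='white': return (s<70)&(v>110)
    lo,hi={'green':(50,85),'blue':(105,128),'violet':(135,160),'pink':(161,179)}[col]
    return (a>=lo)&(a<=hi)&(s>(60 if col=='pink' else 90))&(v>40)
def blob(p,col,near,r=14):
    m=mask(p,col).astype(np.uint8); u,v=map(int,near); w=np.zeros_like(m); w[max(0,v-r):v+r,max(0,u-r):u+r]=1; m*=w
    n,l,st,c=cv2.connectedComponentsWithStats(m,connectivity=8); k=1+np.argmax(st[1:,4])
    pts=np.argwhere(l==k)[:,::-1].astype(np.float32); hull=cv2.convexHull(pts)
    f=np.zeros_like(m); cv2.fillConvexPoly(f,hull.astype(int),1); ys,xs=np.nonzero(f)
    return np.array([xs.mean(),ys.mean()]),f.sum()
def hullc(p,xy,h,z0=0):
    t=np.linspace(0,2*np.pi,40); P=[[xy[0]+.013*np.cos(q),xy[1]+.013*np.sin(q),z] for q in t for z in(z0,z0+h-.0015)]
    hl=cv2.convexHull(np.array([proj(p,X) for X in P],np.float32)); m=cv2.moments(hl); return np.array([m['m10'],m['m01']])/m['m00'],m['m00']
def fit(ps,col,nears,x0,z0=0):
    b=[blob(p,col,n,20) for p,n in zip(ps,nears)]
    r=least_squares(lambda x:np.concatenate([hullc(p,x,H[col],z0)[0]-c[0] for p,c in zip(ps,b)]),x0)
    return r.x,r.fun,[(int(c[1]),int(hullc(p,r.x,H[col],z0)[1])) for p,c in zip(ps,b)]
E
python3 - <<'E'
from fit import *
np.set_printoptions(precision=4,suppress=True)
t,s=camera('top'),camera('scene')
for col,a,b in[('white',(362,293),(263,226)),('green',(454,293),(171,248)),('blue',(239,291),(374,193)),('violet',(305,280),(321,212)),
  ('pink',(435,269),(197,260)),('pink',(485,280),(140,267)),('pink',(480,313),(142,241))]:
    print(col,*fit([t,s],col,[a,b],at_z(t,*a,H[col])[:2]))
for p,qs in((t,[(329,206),(358,212),(387,218),(416.5,224.5)]),(s,[(328,279.4),(294,284),(260,289),(225,293.5)])):
    g=cv2.cvtColor(p['image'],cv2.COLOR_RGB2GRAY).astype(float)
    for u,v in qs:
        u0,v0=round(u),round(v); w=g[v0-4:v0+5,u0-4:u0+5]; w=np.clip(w-w.max()*.4,0,None); yy,xx=np.mgrid[v0-4:v0+5,u0-4:u0+5]
        u1,v1=(w*xx).sum()/w.sum(),(w*yy).sum()/w.sum(); print('dot',u1,v1,at_z(p,u1,v1,.018))
for n,p in(('top',t),('scene',s)):
    for q in silhouettes('pad_a',p)[:5]:
        ys,xs=np.nonzero(q['region']);
        (cx,cy),_,_=cv2.fitEllipse(cv2.convexHull(np.c_[xs,ys].astype(np.float32))); print(n,at_z(p,cx,cy,.018))
    for q in silhouettes('red_block',p)[:1]+silhouettes('pack',p)[:1]:
        ys,xs=np.nonzero(q['region']);print(n,at_z(p,xs.mean(),ys.mean(),.035))
a=cv2.resize(t['image'][180:330,220:520],None,fx=2.6,fy=2.6,interpolation=cv2.INTER_CUBIC); cv2.imwrite('pics/c0.png',a[:,:,::-1])
E
```

```text
white [ 0.4289 -0.0486] [-0.2406 -0.0315 -0.9582 -0.2129] [(106, 114), (162, 190)]
green [ 0.4309 -0.2542] [-0.7831 -0.2177 -0.7187 -0.4705] [(135, 167), (269, 285)]
blue [0.4305 0.2344] [-0.5741 -0.4192 -0.5407 -0.5796] [(139, 156), (262, 276)]
violet [0.4577 0.0843] [-0.1305 -0.5179 -0.9632 -0.6075] [(102, 116), (306, 356)]
pink [ 0.4856 -0.2095] [-0.7642 -0.3979 -0.7798 -0.1695] [(135, 156), (291, 291)]
pink [ 0.4638 -0.322 ] [-0.5931 -0.4058 -0.4693 -0.3118] [(156, 180), (302, 313)]
pink [ 0.3875 -0.3095] [-0.6514 -0.2606 -0.758  -0.4541] [(162, 183), (265, 286)]
dot 328.75360892388454 205.13976377952756 [0.6319 0.0299 0.018 ]
dot 357.7908837856645 211.45929018789144 [ 0.6178 -0.0385  0.018 ]
dot 386.94159292035397 217.82725663716812 [ 0.6036 -0.1069  0.018 ]
dot 416.2821468505404 224.08684308609767 [ 0.5897 -0.1756  0.018 ]
dot 327.89379873746753 278.9985146676569 [0.6342 0.0323 0.018 ]
dot 294.0359066427289 283.7504488330341 [ 0.6203 -0.0365  0.018 ]
dot 259.6503353747449 288.4674832312628 [ 0.6063 -0.105   0.018 ]
dot 224.57860615883305 293.1951377633711 [ 0.592  -0.1736  0.018 ]
top [ 0.588  -0.1748  0.018 ]
top [ 0.6027 -0.1077  0.018 ]
top [ 0.6162 -0.0384  0.018 ]
top [0.6297 0.03   0.018 ]
top [0.6732 0.4409 0.018 ]
top [0.6427 0.0896 0.035 ]
top [0.6721 0.4317 0.035 ]
scene [0.6344 0.0323 0.018 ]
scene [ 0.5931 -0.1734  0.018 ]
scene [ 0.6078 -0.1047  0.018 ]
scene [ 0.6211 -0.0359  0.018 ]
scene [0.65   0.0892 0.035 ]
scene [0.6751 0.432  0.035 ]
```

View pics/c0.png

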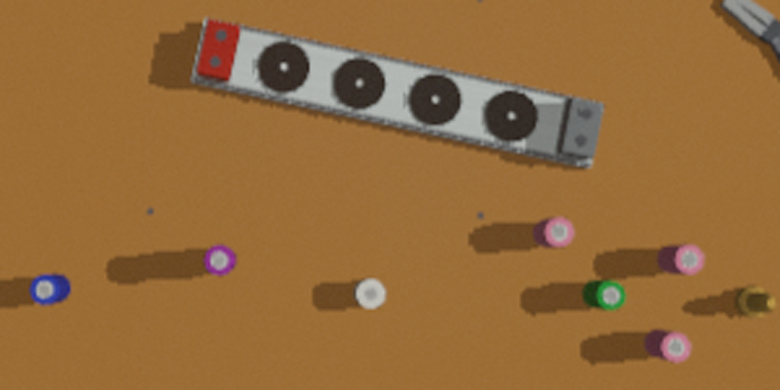

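All four cells and four pads check out: pad spacing is 70 mm, and the two views agree to about 2.5 mm. One grip direction, across the rail at -11.6°, suits every grasp and every placement, so I turn the tool by +53.7° and go to white first.

>>> {"fn": "drive_tool", "kwargs": {"increments": [[[13.8,25.4,-5],[0,0,6.71],1],[[13.8,25.4,-5],[0,0,6.71],1],[[13.8,25.4,-5],[0,0,6.71],1],[[13.8,25.4,-5],[0,0,6.71],1],[[13.8,25.4,-5],[0,0,6.71],1],[[13.8,25.4,-5],[0,0,6.71],1],[[13.8,25.4,-5],[0,0,6.71],1],[[13.8,25.4,-5],[0,0,6.71],1]]}}

```text
clock: 1.87
eef_pos: [0.3197, -0.2499, 0.1913]
tool_rot: [0.773, 0.634, 0.0, 0.0]
ft_force: [-0.6, -0.2, -0.3]
grip_width: 0.0855
grasp_force: 0.0
```

>>> {"fn": "drive_tool", "kwargs": {"increments": [[[13.8,25.4,-10],[0,0,0],1],[[13.8,25.4,-10],[0,0,0],1],[[13.8,25.4,-10],[0,0,0],1],[[13.8,25.4,-10],[0,0,0],1],[[13.8,25.4,-10],[0,0,0],1],[[13.8,25.4,-10],[0,0,0],1],[[13.8,25.4,-10],[0,0,0],1],[[13.8,25.4,-10],[0,0,0],1]]}}

```text
clock: 2.53
eef_pos: [0.4303, -0.0466, 0.111]
tool_rot: [0.775, 0.632, 0.0, 0.0]
ft_force: [0.1, -0.5, 0.6]
grip_width: 0.0856
grasp_force: 0.0
```

>>> {"fn": "drive_tool", "kwargs": {"increments": [[[-1.4,-2,-14],[0,0,0],1],[[0,0,-15],[0,0,0],1],[[0,0,-15],[0,0,0],1],[[0,0,-15],[0,0,0],1],[[0,0,-15],[0,0,0],1],[[0,0,-15],[0,0,0],1],[[0,0,-15],[0,0,0],1],[[0,0,0],[0,0,0],1]]}}

```text
clock: 3.2
eef_pos: [0.4261, -0.0496, 0.0051]
tool_rot: [0.775, 0.632, -0.002, -0.002]
ft_force: [-1.8, -0.4, -0.2]
grip_width: 0.0856
grasp_force: 0.0
```

>>> {"fn": "drive_tool", "kwargs": {"increments": [[[0,0,0],[0,0,0],0.6],[[0,0,0],[0,0,0],0.5],[[0,0,0],[0,0,0],0.4],[[0,0,0],[0,0,0],0.3],[[0,0,0],[0,0,0],0.2],[[0,0,0],[0,0,0],0.2],[[0,0,0],[0,0,0],0.2],[[0,0,0],[0,0,0],0.2]]}}

```text
clock: 3.87
eef_pos: [0.4291, -0.05, 0.0083]
tool_rot: [0.775, 0.632, 0.001, 0.001]
ft_force: [-1.4, 0.4, 4.4]
grip_width: 0.0241
grasp_force: 58.7
```

>>> {"fn": "drive_tool", "kwargs": {"increments": [[[0,0,8],[0,0,0],0.2],[[0,0,16],[0,0,0],0.2],[[0,0,20],[0,0,0],0.2],[[0,0,20],[0,0,0],0.2],[[10,4,12],[0,0,0],0.2],[[20,8,4],[0,0,0],0.2],[[24,9,0],[0,0,0],0.2],[[24,10,0],[0,0,0],0.2]]}}

```text
clock: 4.53
eef_pos: [0.5073, -0.0188, 0.0887]
tool_rot: [0.775, 0.631, 0.001, 0.001]
ft_force: [-0.1, 0.3, -0.3]
grip_width: 0.024
grasp_force: 58.9
```

>>> {"fn": "drive_tool", "kwargs": {"increments": [[[26,10,0],[0,0,0],0.2],[[26,10,0],[0,0,0],0.2],[[26,10,0],[0,0,0],0.2],[[24,10,0],[0,0,0],0.2],[[16,7,0],[0,0,0],0.2],[[8,3,0],[0,0,0],0.2],[[0,0,0],[0,0,0],0.2],[[0,0,0],[0,0,0],0.2]]}}

```text
clock: 5.2
eef_pos: [0.6318, 0.0312, 0.0871]
tool_rot: [0.775, 0.632, -0.001, -0.0]
ft_force: [-0.4, 0.2, -0.3]
grip_width: 0.0242
grasp_force: 58.9
```

Run:
```python
from h import *
o=get_obs(); print(o['eef_pos'],o['grip_width'],o['ft_force'])
t,s=camera('top'),camera('scene')
a=cv2.resize(t['image'][170:270,270:440],(800,470),interpolation=cv2.INTER_CUBIC); cv2.imwrite('pics/c1.png',a[:,:,::-1])
a=cv2.resize(s['image'][190:310,190:390],(800,480),interpolation=cv2.INTER_CUBIC); cv2.imwrite('pics/c2.png',a[:,:,::-1])
```

```text
[0.63177776 0.03117773 0.08709927] 0.024216631497208655 [-0.44755451  0.18619877 -0.28774981]
```

View pics/c2.png

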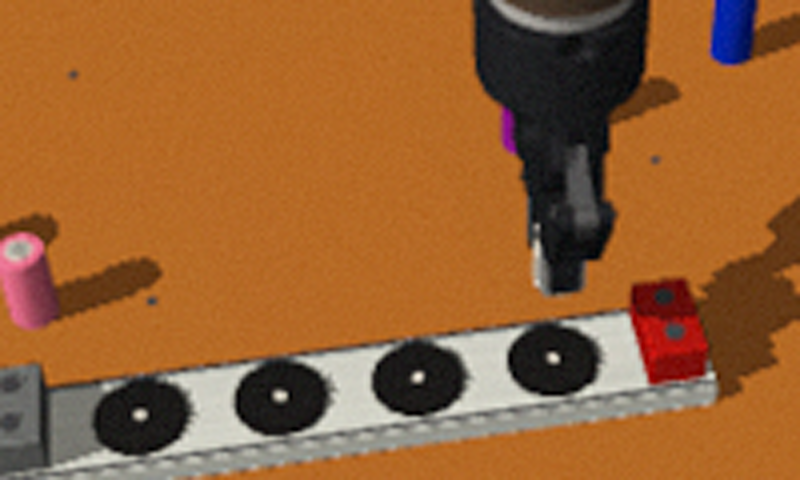

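White is held between the fingers, seen at (540,250) in the crop, above the pad next to the red block at (552,358). I lower it 61 mm, slowing at the end.

>>> {"fn": "drive_tool", "kwargs": {"increments": [[[1,0,-12],[0,0,0],0.2],[[0,0,-14],[0,0,0],0.2],[[0,0,-12],[0,0,0],0.2],[[0,0,-9],[0,0,0],0.2],[[0,0,-6],[0,0,0],0.2],[[0,0,-4],[0,0,0],0.2],[[0,0,-2],[0,0,0],0.2],[[0,0,0],[0,0,0],0.2]]}}

```text
clock: 5.97
eef_pos: [0.633, 0.031, 0.028]
tool_rot: [0.775, 0.632, -0.0, -0.0]
ft_force: [0.2, -0.1, 0.2]
grip_width: 0.0242
grasp_force: 58.9
```

>>> {"fn": "drive_tool", "kwargs": {"increments": [[[0,0,-1],[0,0,0],0.2],[[0,0,-1],[0,0,0],0.2],[[0,0,0],[0,0,0],0.2]]}}

```text
clock: 6.22
eef_pos: [0.6335, 0.0311, 0.0267]
tool_rot: [0.775, 0.632, 0.0, 0.0]
ft_force: [0.5, -0.1, -0.3]
grip_width: 0.0242
grasp_force: 58.9
```

>>> {"fn": "drive_tool", "kwargs": {"increments": [[[0,0,-1],[0,0,0],0.2],[[0,0,0],[0,0,0],0.2],[[0,0,0],[0,0,0],0.2]]}}

```text
clock: 6.47
eef_pos: [0.6336, 0.0311, 0.0264]
tool_rot: [0.775, 0.632, 0.001, 0.0]
ft_force: [-3.2, 0.3, 5.7]
grip_width: 0.0241
grasp_force: 59.4
```

Contact is felt at 5.7 N, so I release and retreat.

>>> {"fn": "drive_tool", "kwargs": {"increments": [[[0,0,0],[0,0,0],0.4],[[0,0,0],[0,0,0],0.6],[[0,0,0],[0,0,0],0.7],[[0,0,0],[0,0,0],0.7],[[0,0,8],[0,0,0],0.7],[[0,0,16],[0,0,0],0.7],[[0,0,20],[0,0,0],0.7],[[0,0,25],[0,0,0],0.7]]}}

```text
clock: 7.13
eef_pos: [0.632, 0.031, 0.0938]
tool_rot: [0.775, 0.632, -0.001, -0.001]
ft_force: [0.2, -0.1, -0.5]
grip_width: 0.0601
grasp_force: 0.0
```

>>> {"fn": "drive_tool", "kwargs": {"increments": [[[-20,-28,15],[0,0,0],0.7],[[-21,-29,0],[0,0,0],0.7],[[-21,-29,0],[0,0,0],0.7],[[-21,-29,0],[0,0,0],0.7],[[-21,-29,0],[0,0,0],0.7],[[-21,-29,0],[0,0,0],0.7],[[-21,-29,0],[0,0,0],0.7],[[-21,-29,0],[0,0,0],0.7]]}}

```text
clock: 7.8
eef_pos: [0.4652, -0.2011, 0.1101]
tool_rot: [0.775, 0.632, 0.0, 0.001]
ft_force: [-0.4, -0.1, -0.8]
grip_width: 0.0596
grasp_force: 0.0
```

Run:
```python
from fit import *
np.set_printoptions(precision=4,suppress=True)
o=get_obs(); print(o['eef_pos'],o['clock'])
t,s=camera('top'),camera('scene')
for p in(t,s):
    for q in silhouettes('cell_white',p): ys,xs=np.nonzero(q['region']); print(q['conf'],q['bbox'],len(xs),at_z(p,xs.mean(),ys.mean(),.035)[:2])
    print('pred',hullc(p,(.633,.031),.035,.018))
a=np.vstack([cv2.resize(t['image'][170:270,270:440],(500,294),interpolation=cv2.INTER_CUBIC),cv2.resize(s['image'][190:310,190:390],(500,300),interpolation=cv2.INTER_CUBIC)]); cv2.imwrite('pics/c3.png',a[:,:,::-1])
```

```text
[ 0.4652 -0.2011  0.1101] 7.8
0.68 [318.7, 199.8, 335.3, 211.4] 114 [0.6341 0.0332]
0.38 [319.1, 200.5, 337.3, 217.2] 186 [0.6217 0.0293]
pred (array([328.4355, 203.3876]), 124.34342817380093)
0.73 [319.6, 268.6, 335.5, 281.3] 251 [0.6373 0.0346]
0.45 [318.3, 272.8, 340.2, 288.3] 236 [0.6521 0.0219]
pred (array([327.1868, 273.3636]), 235.84961361531168)
```

View pics/c3.png

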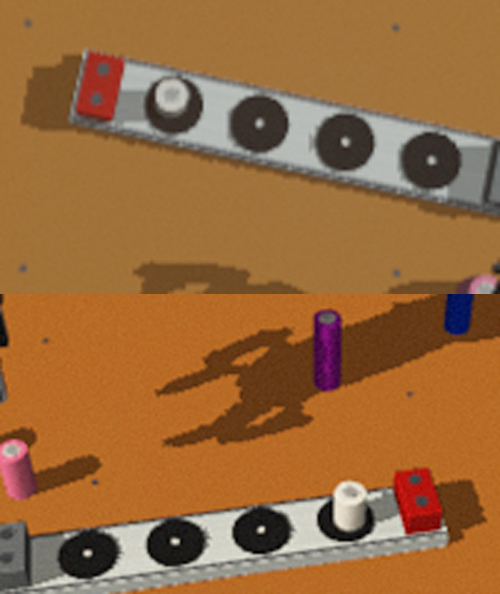

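White stands on the pad beside the red block, top view (172,97) and scene view (348,507), well centred. Next is green.

>>> {"fn": "drive_tool", "kwargs": {"increments": [[[-17,-26,0],[0,0,0],0.75],[[-17,-27,0],[0,0,0],0.75],[[0,0,-10],[0,0,0],0.75],[[0,0,-18],[0,0,0],0.75],[[0,0,-20],[0,0,0],0.75],[[0,0,-20],[0,0,0],0.75],[[0,0,-18],[0,0,0],0.75],[[0,0,-12],[0,0,0],0.75]]}}

```text
clock: 8.67
eef_pos: [0.4326, -0.251, 0.0095]
tool_rot: [0.774, 0.633, -0.0, -0.001]
ft_force: [-0.6, 0.2, 0.6]
grip_width: 0.0643
grasp_force: 0.0
```

>>> {"fn": "drive_tool", "kwargs": {"increments": [[[0,0,0],[0,0,0],0.6],[[0,0,0],[0,0,0],0.5],[[0,0,0],[0,0,0],0.4],[[0,0,0],[0,0,0],0.3],[[0,0,0],[0,0,0],0.2],[[0,0,0],[0,0,0],0.2],[[0,0,0],[0,0,0],0.2]]}}

```text
clock: 9.25
eef_pos: [0.4334, -0.2532, 0.0125]
tool_rot: [0.775, 0.632, 0.001, 0.001]
ft_force: [0.2, 2.6, 6.7]
grip_width: 0.0248
grasp_force: 58.9
```

>>> {"fn": "drive_tool", "kwargs": {"increments": [[[0,0,8],[0,0,0],0.2],[[0,0,16],[0,0,0],0.2],[[0,0,22],[0,0,0],0.2],[[0,0,22],[0,0,0],0.2],[[0,0,16],[0,0,0],0.2],[[8,9,6],[0,0,0],0.2],[[16,19,0],[0,0,0],0.2],[[20,24,0],[0,0,0],0.2]]}}

```text
clock: 9.92
eef_pos: [0.4762, -0.2012, 0.1018]
tool_rot: [0.776, 0.63, -0.0, 0.0]
ft_force: [0.0, -0.4, -1.2]
grip_width: 0.0245
grasp_force: 58.9
```

>>> {"fn": "drive_tool", "kwargs": {"increments": [[[24,27,0],[0,0,0],0.2],[[24,27,0],[0,0,0],0.2],[[24,27,0],[0,0,0],0.2],[[24,27,0],[0,0,0],0.2],[[20,24,0],[0,0,0],0.2],[[16,20,0],[0,0,0],0.2],[[10,12,0],[0,0,0],0.2],[[0,0,0],[0,0,0],0.2]]}}

```text
clock: 10.58
eef_pos: [0.6199, -0.0329, 0.1002]
tool_rot: [0.774, 0.634, 0.0, -0.0]
ft_force: [-0.1, 0.3, -0.5]
grip_width: 0.0245
grasp_force: 58.9
```

>>> {"fn": "drive_tool", "kwargs": {"increments": [[[0,0,-12],[0,0,0],0.2],[[0,0,-16],[0,0,0],0.2],[[0,0,-14],[0,0,0],0.2],[[0,0,-10],[0,0,0],0.2],[[0,0,-8],[0,0,0],0.2],[[0,0,-5],[0,0,0],0.2],[[0,0,0],[0,0,0],0.2],[[0,0,0],[0,0,0],0.2]]}}

```text
clock: 11.25
eef_pos: [0.6182, -0.0371, 0.0364]
tool_rot: [0.775, 0.632, -0.0, 0.0]
ft_force: [1.1, -0.3, 0.4]
grip_width: 0.0251
grasp_force: 58.9
```

>>> {"fn": "drive_tool", "kwargs": {"increments": [[[0,0,-2],[0,0,0],0.2],[[0,0,-2],[0,0,0],0.2],[[0,0,-1],[0,0,0],0.2],[[0,0,0],[0,0,0],0.2],[[0,0,0],[0,0,0],0.2]]}}

```text
clock: 11.67
eef_pos: [0.6183, -0.0369, 0.0315]
tool_rot: [0.775, 0.632, 0.0, 0.0]
ft_force: [0.8, -0.0, 0.3]
grip_width: 0.0249
grasp_force: 58.9
```

>>> {"fn": "drive_tool", "kwargs": {"increments": [[[0,0,-1],[0,0,0],0.2],[[0,0,0],[0,0,0],0.2],[[0,0,0],[0,0,0],0.2]]}}

```text
clock: 11.92
eef_pos: [0.6185, -0.0369, 0.0306]
tool_rot: [0.775, 0.632, 0.0, 0.0]
ft_force: [0.4, 0.0, -0.1]
grip_width: 0.0246
grasp_force: 59.0
```

>>> {"fn": "drive_tool", "kwargs": {"increments": [[[0,0,-1],[0,0,0],0.2],[[0,0,0],[0,0,0],0.2],[[0,0,0],[0,0,0],0.2]]}}

```text
clock: 12.17
eef_pos: [0.6185, -0.0369, 0.0306]
tool_rot: [0.775, 0.632, 0.0, 0.0]
ft_force: [-1.3, -0.0, 5.5]
grip_width: 0.0247
grasp_force: 59.4
```

>>> {"fn": "drive_tool", "kwargs": {"increments": [[[0,0,0],[0,0,0],0.4],[[0,0,0],[0,0,0],0.6],[[0,0,0],[0,0,0],0.75],[[0,0,0],[0,0,0],0.75],[[0,0,10],[0,0,0],0.75],[[0,0,22],[0,0,0],0.75],[[0,0,28],[0,0,0],0.75],[[0,0,28],[0,0,0],0.75]]}}

```text
clock: 12.83
eef_pos: [0.6175, -0.0369, 0.1181]
tool_rot: [0.775, 0.632, -0.001, -0.001]
ft_force: [0.3, -0.8, -0.3]
grip_width: 0.0637
grasp_force: 0.0
```

>>> {"fn": "drive_tool", "kwargs": {"increments": [[[-10,14,10],[0,0,0],0.75],[[-18,25,0],[0,0,0],0.75],[[-20,29,0],[0,0,0],0.75],[[-20,29,0],[0,0,0],0.75],[[-20,29,0],[0,0,0],0.75],[[-20,29,0],[0,0,0],0.75],[[-20,29,0],[0,0,0],0.75],[[-20,29,0],[0,0,0],0.75]]}}

```text
clock: 13.5
eef_pos: [0.4692, 0.1773, 0.1281]
tool_rot: [0.775, 0.632, 0.001, 0.0]
ft_force: [0.2, -0.6, -0.1]
grip_width: 0.064
grasp_force: 0.0
```

Run:
```python
from fit import *
np.set_printoptions(precision=4,suppress=True)
o=get_obs(); print(o['eef_pos'],o['clock'])
t,s=camera('top'),camera('scene')
x=(.619,-.0375); n=[hullc(p,x,.05,.018)[0] for p in(t,s)]; print(fit([t,s],'green',n,x,.018))
a=np.vstack([cv2.resize(t['image'][170:310,220:440],(500,318),interpolation=cv2.INTER_CUBIC),cv2.resize(s['image'][170:310,190:390],(400,280),interpolation=cv2.INTER_CUBIC)[:,:].repeat(1,0)] if 0 else [cv2.resize(t['image'][170:310,220:440],(480,290),interpolation=cv2.INTER_CUBIC),cv2.resize(s['image'][170:310,190:420],(480,290),interpolation=cv2.INTER_CUBIC)]); cv2.imwrite('pics/c4.png',a[:,:,::-1])
```

```text
[0.4692 0.1773 0.1281] 13.5
(array([ 0.6214, -0.0397]), array([-0.8387, -0.5663, -0.6834, -0.3602]), [(122, 141), (298, 307)])
```

View pics/c4.png

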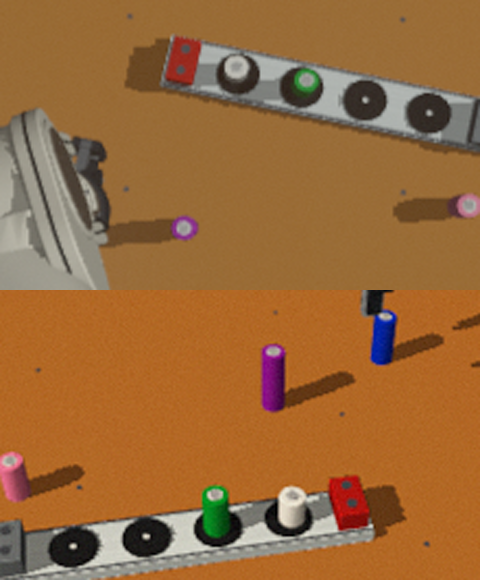

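White and green stand on their pads, in the scene crop at (290,508) and (215,512). The fit puts green about 3 mm from its pad centre. Now blue.

>>> {"fn": "drive_tool", "kwargs": {"increments": [[[-19,28,0],[0,0,0],0.75],[[-19,29,0],[0,0,0],0.75],[[0,0,0],[0,0,0],0.75],[[0,0,-15],[0,0,0],0.75],[[0,0,-25],[0,0,0],0.75],[[0,0,-30],[0,0,0],0.75],[[0,0,-25],[0,0,0],0.75],[[0,0,-15],[0,0,0],0.75]]}}

```text
clock: 14.27
eef_pos: [0.4315, 0.2318, 0.0153]
tool_rot: [0.775, 0.632, -0.001, -0.0]
ft_force: [-0.0, -0.3, -0.2]
grip_width: 0.0637
grasp_force: 0.0
```

>>> {"fn": "drive_tool", "kwargs": {"increments": [[[0,0,0],[0,0,0],0.6],[[0,0,0],[0,0,0],0.5],[[0,0,0],[0,0,0],0.4],[[0,0,0],[0,0,0],0.3],[[0,0,0],[0,0,0],0.2],[[0,0,0],[0,0,0],0.2],[[0,0,0],[0,0,0],0.2]]}}

```text
clock: 14.85
eef_pos: [0.4337, 0.2336, 0.019]
tool_rot: [0.775, 0.632, 0.002, 0.001]
ft_force: [-0.1, -0.9, 6.9]
grip_width: 0.0248
grasp_force: 58.7
```

>>> {"fn": "drive_tool", "kwargs": {"increments": [[[0,0,8],[0,0,0],0.2],[[0,0,16],[0,0,0],0.2],[[0,0,24],[0,0,0],0.2],[[0,0,24],[0,0,0],0.2],[[0,0,20],[0,0,0],0.2],[[8,-15,8],[0,0,0],0.2],[[13,-26,0],[0,0,0],0.2],[[15,-30,0],[0,0,0],0.2]]}}

```text
clock: 15.52
eef_pos: [0.4688, 0.1627, 0.1192]
tool_rot: [0.774, 0.633, 0.002, 0.0]
ft_force: [0.2, -0.0, -1.1]
grip_width: 0.0242
grasp_force: 58.9
```

>>> {"fn": "drive_tool", "kwargs": {"increments": [[[16,-32,0],[0,0,0],0.2],[[16,-32,0],[0,0,0],0.2],[[16,-32,0],[0,0,0],0.2],[[16,-32,0],[0,0,0],0.2],[[16,-32,0],[0,0,0],0.2],[[16,-32,0],[0,0,0],0.2],[[15,-30,0],[0,0,0],0.2],[[13,-26,0],[0,0,0],0.2]]}}

```text
clock: 16.18
eef_pos: [0.5928, -0.0882, 0.1179]
tool_rot: [0.775, 0.631, 0.0, 0.0]
ft_force: [0.7, 0.3, -1.0]
grip_width: 0.0245
grasp_force: 58.9
```

>>> {"fn": "drive_tool", "kwargs": {"increments": [[[11,-21,0],[0,0,0],0.2],[[0,0,0],[0,0,0],0.2],[[0,0,0],[0,0,0],0.2],[[0,0,0],[0,0,0],0.2]]}}

```text
clock: 16.52
eef_pos: [0.6026, -0.1066, 0.1173]
tool_rot: [0.775, 0.632, -0.0, -0.001]
ft_force: [-0.6, 0.2, -0.9]
grip_width: 0.025
grasp_force: 59.0
```

>>> {"fn": "drive_tool", "kwargs": {"increments": [[[2,1,-12],[0,0,0],0.2],[[0,0,-18],[0,0,0],0.2],[[0,0,-18],[0,0,0],0.2],[[0,0,-14],[0,0,0],0.2],[[0,0,-10],[0,0,0],0.2],[[0,0,-5],[0,0,0],0.2],[[0,0,-1],[0,0,0],0.2],[[0,0,0],[0,0,0],0.2]]}}

```text
clock: 17.18
eef_pos: [0.6052, -0.1054, 0.0393]
tool_rot: [0.775, 0.632, -0.0, -0.0]
ft_force: [-0.2, 0.6, -1.0]
grip_width: 0.0246
grasp_force: 59.0
```

>>> {"fn": "drive_tool", "kwargs": {"increments": [[[0,0,-1],[0,0,0],0.2],[[0,0,-1],[0,0,0],0.2],[[0,0,0],[0,0,0],0.2],[[0,0,0],[0,0,0],0.2]]}}

```text
clock: 17.52
eef_pos: [0.6056, -0.106, 0.0379]
tool_rot: [0.775, 0.632, 0.0, 0.0]
ft_force: [0.4, 0.0, -1.8]
grip_width: 0.0249
grasp_force: 59.0
```

>>> {"fn": "drive_tool", "kwargs": {"increments": [[[0,0,-1],[0,0,0],0.2],[[0,0,0],[0,0,0],0.2],[[0,0,0],[0,0,0],0.2]]}}

```text
clock: 17.77
eef_pos: [0.6056, -0.1061, 0.0371]
tool_rot: [0.775, 0.632, 0.0, 0.0]
ft_force: [-0.4, -0.2, 3.4]
grip_width: 0.0247
grasp_force: 59.3
```

>>> {"fn": "drive_tool", "kwargs": {"increments": [[[0,0,-0.5],[0,0,0],0.2],[[0,0,0],[0,0,0],0.2],[[0,0,0],[0,0,0],0.2]]}}

```text
clock: 18.02
eef_pos: [0.6056, -0.1061, 0.0371]
tool_rot: [0.775, 0.632, 0.0, 0.001]
ft_force: [-1.8, -0.2, 6.9]
grip_width: 0.0246
grasp_force: 59.4
```

>>> {"fn": "drive_tool", "kwargs": {"increments": [[[0,0,0],[0,0,0],0.4],[[0,0,0],[0,0,0],0.6],[[0,0,0],[0,0,0],0.75],[[0,0,0],[0,0,0],0.75],[[0,0,10],[0,0,0],0.75],[[0,0,22],[0,0,0],0.75],[[0,0,30],[0,0,0],0.75],[[0,0,30],[0,0,0],0.75]]}}

```text
clock: 18.68
eef_pos: [0.6044, -0.1058, 0.1284]
tool_rot: [0.775, 0.632, -0.001, -0.001]
ft_force: [1.1, 0.2, -0.0]
grip_width: 0.064
grasp_force: 0.0
```

>>> {"fn": "drive_tool", "kwargs": {"increments": [[[-10,12,10],[0,0,0],0.75],[[-18,23,0],[0,0,0],0.75],[[-23,30,0],[0,0,0],0.75],[[-23,30,0],[0,0,0],0.75],[[-23,30,0],[0,0,0],0.75],[[-23,30,0],[0,0,0],0.75],[[-18,23,0],[0,0,0],0.75],[[-10,12,0],[0,0,0],0.75]]}}

```text
clock: 19.35
eef_pos: [0.4548, 0.0862, 0.1385]
tool_rot: [0.774, 0.633, -0.0, -0.001]
ft_force: [-0.2, 0.3, 0.2]
grip_width: 0.0638
grasp_force: 0.0
```

Run:
```python
from fit import *
np.set_printoptions(precision=4,suppress=True)
o=get_obs(); print(o['eef_pos'],o['clock'])
t,s=camera('top'),camera('scene')
for c,x in(('green',(.619,-.0375)),('blue',(.605,-.106))):
    n=[hullc(p,x,H[c],.018)[0] for p in(t,s)]; print(c,fit([t,s],c,n,x,.018))
a=np.vstack([cv2.resize(t['image'][170:310,220:440],(480,290),interpolation=cv2.INTER_CUBIC),cv2.resize(s['image'][170:310,190:420],(480,290),interpolation=cv2.INTER_CUBIC)]); cv2.imwrite('pics/c5.png',a[:,:,::-1])
```

```text
[0.4548 0.0862 0.1385] 19.35
green (array([ 0.6218, -0.04  ]), array([-0.6864, -0.403 , -0.7551, -0.1567]), [(114, 141), (299, 308)])
blue (array([ 0.6075, -0.1066]), array([-0.7122, -0.6157, -0.6022, -0.7581]), [(159, 166), (400, 386)])
```

View pics/c5.png

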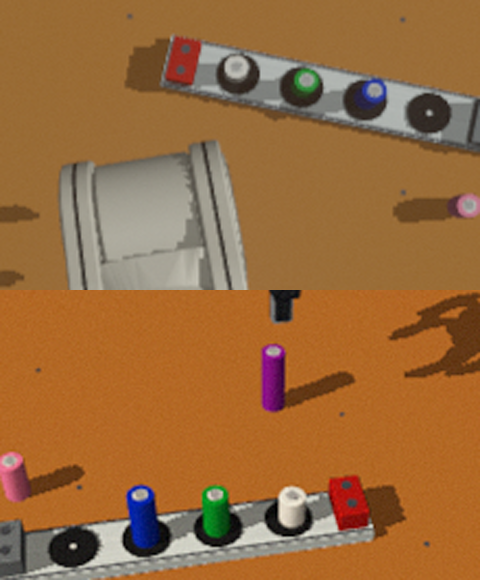

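White, green and blue stand on their pads, in the scene crop at x = 290, 215 and 141, and violet is untouched at (273,378). Violet is last.

>>> {"fn": "drive_tool", "kwargs": {"increments": [[[2,-1,0],[0,0,0],0.75],[[0,0,-15],[0,0,0],0.75],[[0,0,-25],[0,0,0],0.75],[[0,0,-30],[0,0,0],0.75],[[0,0,-25],[0,0,0],0.75],[[0,0,-15],[0,0,0],0.75],[[0,0,0],[0,0,0],0.75],[[0,0,0],[0,0,0],0.75]]}}

```text
clock: 20.12
eef_pos: [0.4595, 0.082, 0.0273]
tool_rot: [0.776, 0.631, -0.001, -0.0]
ft_force: [0.5, -0.1, 0.8]
grip_width: 0.0639
grasp_force: 0.0
```

>>> {"fn": "drive_tool", "kwargs": {"increments": [[[0,0,0],[0,0,0],0.6],[[0,0,0],[0,0,0],0.5],[[0,0,0],[0,0,0],0.4],[[0,0,0],[0,0,0],0.3],[[0,0,0],[0,0,0],0.2],[[0,0,0],[0,0,0],0.2],[[0,0,0],[0,0,0],0.2]]}}

```text
clock: 20.7
eef_pos: [0.4599, 0.0832, 0.029]
tool_rot: [0.775, 0.632, 0.001, 0.001]
ft_force: [-1.8, -0.2, 5.5]
grip_width: 0.0247
grasp_force: 58.5
```

>>> {"fn": "drive_tool", "kwargs": {"increments": [[[0,0,8],[0,0,0],0.2],[[0,0,16],[0,0,0],0.2],[[0,0,24],[0,0,0],0.2],[[0,0,24],[0,0,0],0.2],[[0,0,20],[0,0,0],0.2],[[7,-13,10],[0,0,0],0.2],[[12,-24,0],[0,0,0],0.2],[[15,-30,0],[0,0,0],0.2]]}}

```text
clock: 21.37
eef_pos: [0.4938, 0.0167, 0.1317]
tool_rot: [0.774, 0.633, 0.001, 0.001]
ft_force: [0.8, -0.2, -1.3]
grip_width: 0.0248
grasp_force: 59.0
```

>>> {"fn": "drive_tool", "kwargs": {"increments": [[[16,-32,0],[0,0,0],0.2],[[16,-32,0],[0,0,0],0.2],[[16,-32,0],[0,0,0],0.2],[[16,-32,0],[0,0,0],0.2],[[15,-30,0],[0,0,0],0.2],[[12,-22,0],[0,0,0],0.2],[[6,-11,0],[0,0,0],0.2],[[0,0,0],[0,0,0],0.2]]}}

```text
clock: 22.03
eef_pos: [0.5912, -0.1779, 0.1297]
tool_rot: [0.776, 0.63, 0.0, 0.001]
ft_force: [0.1, 0.2, -1.4]
grip_width: 0.025
grasp_force: 59.1
```

>>> {"fn": "drive_tool", "kwargs": {"increments": [[[0,0,-6],[0,0,0],0.2],[[0,0,-10],[0,0,0],0.2],[[0,0,-14],[0,0,0],0.2],[[0,0,-14],[0,0,0],0.2],[[0,0,-10],[0,0,0],0.2],[[0,0,-6],[0,0,0],0.2],[[0,0,0],[0,0,0],0.2],[[0,0,0],[0,0,0],0.2]]}}

```text
clock: 22.7
eef_pos: [0.5899, -0.1743, 0.0695]
tool_rot: [0.775, 0.632, -0.0, -0.0]
ft_force: [-0.2, 0.5, -1.0]
grip_width: 0.0248
grasp_force: 59.1
```

>>> {"fn": "drive_tool", "kwargs": {"increments": [[[1,0,-8],[0,0,0],0.2],[[0,0,-6],[0,0,0],0.2],[[0,0,-4],[0,0,0],0.2],[[0,0,-2],[0,0,0],0.2],[[0,0,-1],[0,0,0],0.2],[[0,0,0],[0,0,0],0.2],[[0,0,0],[0,0,0],0.2]]}}

```text
clock: 23.28
eef_pos: [0.5913, -0.175, 0.0489]
tool_rot: [0.775, 0.632, 0.0, 0.0]
ft_force: [0.4, -0.7, -1.5]
grip_width: 0.0246
grasp_force: 59.1
```

>>> {"fn": "drive_tool", "kwargs": {"increments": [[[0,0,-1],[0,0,0],0.2],[[0,0,0],[0,0,0],0.2],[[0,0,0],[0,0,0],0.2]]}}

```text
clock: 23.53
eef_pos: [0.5913, -0.175, 0.048]
tool_rot: [0.775, 0.632, 0.0, 0.0]
ft_force: [-1.0, 0.4, -1.3]
grip_width: 0.0249
grasp_force: 59.1
```

>>> {"fn": "drive_tool", "kwargs": {"increments": [[[0,0,-1],[0,0,0],0.2],[[0,0,0],[0,0,0],0.2],[[0,0,0],[0,0,0],0.2]]}}

```text
clock: 23.78
eef_pos: [0.5915, -0.175, 0.0471]
tool_rot: [0.775, 0.632, 0.0, 0.0]
ft_force: [0.2, -0.1, 0.9]
grip_width: 0.0246
grasp_force: 59.2
```

>>> {"fn": "drive_tool", "kwargs": {"increments": [[[0,0,-0.6],[0,0,0],0.2],[[0,0,0],[0,0,0],0.2],[[0,0,0],[0,0,0],0.2]]}}

```text
clock: 24.03
eef_pos: [0.5915, -0.175, 0.0471]
tool_rot: [0.775, 0.632, 0.0, 0.0]
ft_force: [-1.7, 0.7, 5.3]
grip_width: 0.0244
grasp_force: 59.3
```

Contact at 5.3 N. I release, rise clear and back away from the rail.

>>> {"fn": "drive_tool", "kwargs": {"increments": [[[0,0,0],[0,0,0],0.4],[[0,0,0],[0,0,0],0.6],[[0,0,0],[0,0,0],0.75],[[0,0,0],[0,0,0],0.75],[[0,0,10],[0,0,0],0.75],[[0,0,22],[0,0,0],0.75],[[0,0,30],[0,0,0],0.75],[[0,0,30],[0,0,0],0.75]]}}

```text
clock: 24.7
eef_pos: [0.5904, -0.1747, 0.1389]
tool_rot: [0.775, 0.632, -0.001, -0.001]
ft_force: [0.5, -0.2, 1.3]
grip_width: 0.064
grasp_force: 0.0
```

>>> {"fn": "drive_tool", "kwargs": {"increments": [[[-10,0,20],[0,0,0],0.75],[[-20,0,10],[0,0,0],0.75],[[-30,0,0],[0,0,0],0.75],[[-30,0,0],[0,0,0],0.75],[[-30,0,0],[0,0,0],0.75],[[-30,0,0],[0,0,0],0.75],[[-20,0,0],[0,0,0],0.75],[[0,0,0],[0,0,0],0.75]]}}

```text
clock: 25.37
eef_pos: [0.4171, -0.1744, 0.1688]
tool_rot: [0.776, 0.631, -0.001, -0.001]
ft_force: [-0.8, 0.3, -0.2]
grip_width: 0.064
grasp_force: 0.0
```

Run:
```python
from fit import *
np.set_printoptions(precision=4,suppress=True)
o=get_obs(); print(o['eef_pos'],o['clock'],abs(o['joint_vel']).max())
t,s=camera('top'),camera('scene')
for c,x in(('green',(.619,-.0375)),('blue',(.605,-.106)),('violet',(.591,-.1746))):
    n=[hullc(p,x,H[c],.018)[0] for p in(t,s)]; print(c,fit([t,s],c,n,x,.018))
a=np.vstack([cv2.resize(t['image'][170:310,220:460],(480,280),interpolation=cv2.INTER_CUBIC),cv2.resize(s['image'][170:310,180:420],(480,280),interpolation=cv2.INTER_CUBIC)]); cv2.imwrite('pics/c6.png',a[:,:,::-1])
```

```text
[ 0.4171 -0.1744  0.1688] 25.3667 0.08671612092582032
green (array([ 0.6218, -0.04  ]), array([-0.6864, -0.403 , -0.7551, -0.1567]), [(114, 141), (299, 308)])
blue (array([ 0.6076, -0.1069]), array([-0.5898, -0.5897, -0.6237, -0.5599]), [(159, 166), (393, 386)])
violet (array([ 0.5931, -0.1745]), array([-0.2967, -0.8526, -0.7224, -0.7948]), [(195, 202), (481, 477)])
```

View pics/c6.png

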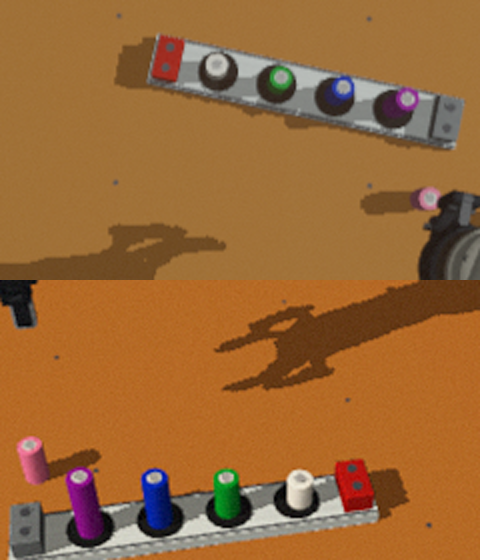

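All four cells stand upright on their pads. In the scene crop, counted from the red block at (353,485), they are white (300,490), green (228,495), blue (155,500) and violet (83,505). The fitted offsets for green, blue and violet are within about 4 mm, and the arm is clear, so I hand in.

```bash
python3 -c "
from workcell import *
print(job_done())"
```

```text
the job is handed in; nothing more can be done
None
```

The job is handed in: white, green, blue and violet stand in that order from the red block, all upright on their pads and about 4 mm or less off centre by camera, at 25.4 s on the clock with the arm kept clear of the pack; the judge's result was not shown.

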